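# Turn the parts tray and lock it in the rails

## Task

The small wooden parts tray is lying with its wide yellow front towards the far side, which is the wrong way round for the aluminium guide rails. Pick it up, turn it end for end without spilling the blocks, and slide it plain end first fully home into the rails, so that the yellow front comes up against the rail ends; then swing the red-knobbed latch fully shut across the yellow front. Leave the other things on the bench alone.

Things in the scene. Friction and masses are not known exactly. Their poses are not given: they have to be found in the camera images.
- tray: Loose open wooden parts tray, about 0.5 kg loaded. Body 150 long (its x), 78 wide (y), rim 36 high, walls and floor 4 thick, two bays 30 wide along x. Origin: under the centre of the body. At its -x end is the wide yellow front plate; the +x end is plain and enters the rails first. At the start x points roughly back towards the robot.
- tray_front (a point): Centre of the outer face of the tray's yellow front plate, at (-83, 0, 22) in the tray's frame. Plate 8 thick (tray x -83 to -75), 112 wide, 44 high: too wide to enter between the rails.
- tray_handle (a point): Centre of the tray's carrying handle, at (0, 0, 86) in the tray's frame: a wooden bar over the middle wall, 90 long (tray x), 10 thick (tray y), from 70 to 102 above the tray's underside, on two posts at x = +-40. Pinch it across its thickness from above.
- rack: Fixed rack with two aluminium guide rails, mouth roughly towards the robot. Origin: on the bench, centre of the mouth, in the plane of the rail ends; x points into the rack, the way the tray slides. 108 wide outside, 172 long, back board at x = 164. 84 clear between the rail walls, widening to about 95 in the first 20 at the mouth.
- rack_home (a point): Where the tray's origin lies when the tray is fully home, its yellow plate against the rail ends: (75, 0, 10) in the rack's frame, with tray x along rack x. It rests on the rack's 10 high floor. Lips over the rails (underside 60, top 68 above the bench, 64 apart) keep it from being lowered in; its handle runs between and above them.
- latch (a joint): Angle (rad) of the swing latch. 0: fully shut, arm along the rack's -y in front of the yellow plate, the face towards the plate 14 before the rail ends. 1.57: arm along the rack's -x, towards the robot. Stop at 2.2. Starts open at 1.6 to 2.1. Slight friction (0.05 N m); stays where left. Shut, it bars the mouth; it cannot shut if the tray stands over 6 mm out.
- latch_pivot (a point): Point on the latch's vertical axis, at (-18, 72, 36) in the rack's frame, over a bracket 22 high beside the mouth that reaches out to y = 80.
- latch_knob (a point): Point on the axis of the upright red knob at the end of the latch arm, 50 from the latch's axis, 86 above the bench. Knob 14 in diameter, 36 to 94 above the bench; the steel arm below it is 8 thick, 29 to 43 above the bench.
- block_a: Notched wooden block, 40 x 22 x 22, 25 g, lying loose in the tray. Origin: centre of its underside.
- block_b: Notched dark wooden block, as block_a.
- block_c: Notched wooden block, as block_a.
- sander: Cork sanding block, 95 x 55 x 30, loose, to be left alone. Origin: centre of its underside.
- glue: White glue bottle, 56 in diameter, about 150 high, loose, to be left alone. Origin: centre of its underside.
- puzzle: Wooden cross puzzle, 66 x 66 x 44, loose, to be left alone. Origin: centre of its underside.

How it is judged:
By the outcome, as a careful person would: the job done as asked, in the order asked, and still so for the second after the job is handed in, with the robot touching nothing.
It also fails if it takes over 61 s, if anything falls off the work surface, if the arm or the gripper's body presses on something with over 40 N, if the wrist force passes 120 N, or if a joint passes its speed limit or range.

## Robot

A 6-joint arm with a two-finger parallel gripper is mounted at the origin on the work surface. World frame = base frame: x ahead of the robot, y to its left, z up, the work surface at z = 0. Lengths are in m, angles in degrees, forces in N, time in s.
With the tool pointing down it reaches from about 0.375 to 0.9 m from the base axis. Payload 3.1 kg.
Tool frame: the origin (TCP) lies midway between the tips of the shut fingers; the grasp point (between the pads) lies 19 mm behind it; z points along the fingers, y is the line along which they close (so a half turn about z gives the same grasp; the last joint's range is limited). The gripper opens to 87 mm and grips with 3 to 60 N. Pads are 19 mm wide; open, the fingers measure 117 mm over their backs; the gripper's body (75 mm by 190 mm) begins 51 mm behind the grasp point.
Start: joints at [57.783, 30.224, 82.088, -0, 67.689, -10.227], TCP at [0.234, 0.58, 0.223] pointing down, gripper open.
Joint ranges: [-176.69, 176.69], [-43.24, 126.21], [12.49, 139.97], [-82, 262], [0, 151.66], [-163.58, 163.58]. Speed limits (degrees/s): [159.86, 159.86, 180, 180, 180, 180].

## Interface

Orientations are given as a 3x3 rotation matrix whose columns are the frame's x, y, z axes.
In Python, from rig import bot gives the robot as it stands.
- The arm moves only by the tool send_path, called after "Request:" as name(argument=value, ...), one argument or row to a line, values as JSON. Schema: {"type":"object","properties":{"steps":{"type":"object","properties":{"x":{"type":"array","items":{"type":"number"},"minItems":1,"maxItems":20},"y":{"type":"array","items":{"type":"number"},"minItems":1,"maxItems":20},"z":{"type":"array","items":{"type":"number"},"minItems":1,"maxItems":20},"ax":{"type":"array","items":{"type":"number"},"minItems":1,"maxItems":20},"ay":{"type":"array","items":{"type":"number"},"minItems":1,"maxItems":20},"az":{"type":"array","items":{"type":"number"},"minItems":1,"maxItems":20},"finger_gap":{"type":"array","items":{"type":"number"},"minItems":1,"maxItems":20}},"additionalProperties":false,"required":["x","y","z","ax","ay","az","finger_gap"]},"only":{"type":"string"},"quiet":{"type":"boolean"},"lines":{"type":"string"}},"required":["steps"],"additionalProperties":false}. steps is an object with one list for each field, all of the same length, 1 to 20, a row being the entries at one place: x, y, z (the shift in a scale on which 1.0 is 50 cm), ax, ay, az (a rotation vector in fractions of the full range, 1 being 120 degrees), finger_gap (the opening from 0.0 (shut) to 1.0 (fully open)); each row is the pose to reach, as a shift and turn from the pose commanded when the call began, along the tool's axes at that moment; what a row does not reach only later rows make up. A row lasts 1/10 s, in which the tool goes at most 0.05 m and 8.59 degrees, less where a joint would pass 70% of its speed; a pose out of reach is approached as far as the arm can. The fingers move at their own pace and stop on an object; the grip force is fixed at half the most. Time passes only in rows, so rows that do not move let the fingers close. The tool returns the time, the measured TCP pose, the force, the opening and the grip force at its end. only (a regular expression) keeps the lines of the reply that match it, lines (a string "A,B") keeps lines A to B, and quiet returns only ok. No shift or turn number may pass 1 either way. Input that does not fit is refused with a message, and nothing moves.
- bot.read_state(): the state, without advancing time (a new reading comes with each control period).
- bot.capture(name): name is "side" or "top" or "wrist"; returns a dict with "color" (480x640x3 uint8, red, green, blue), "K" (3x3 intrinsics, pixels), "D" ([k1, k2, p1, p2, k3] as OpenCV has them; the pictures are not rectified), "view" (4x4, takes a point from world to camera coordinates); the wrist camera has in their place "mount" (4x4, takes a point from camera to tool coordinates, whose origin is the TCP and whose axes are the flange's). Camera axes: x right, y up, looking along -z (the intrinsics and any distortion apply to the point x, -y, -z); pixel columns grow to the right and rows downward; lengths in m; the calibration is good to about 2 mm. A picture is of the moment at which its call begins: read the wrist's pose just before it. There is no depth.
- bot.hand_in(): hands the job in; it is judged then, once.
The state is a dict: "time_s": time; "joint_positions": joint angles; "qvel": joint speeds; "tau": joint torques, N m; "position": TCP position; "tcp_rot": TCP orientation; "force": force on the tool from outside, world axes, zero at the start; "moment": the same for the moment, N m; "opening": opening from 0.0 (shut) to 1.0 (fully open); "grasp_force": force on a finger pad.
Only numpy, scipy, OpenCV 4.12 (cv2) and the standard library are available. Lean on these libraries where they do the work, as an engineer would, in place of code of your own. Each camera call takes 0.05 s, during which the arm holds its last target. There are 200 camera calls.

## Working session

There is one attempt and no reset: what is moved stays moved. The work goes in short steps, Python scripts to look and compute and a tool call to move; the robot and the scene stay as the last step left them, time stands still between calls to the robot, and variables do not carry over. Pictures are saved under pics/ and viewed, at most 10 in all, crops included, and the job is handed in when it is done.

```bash
ls; mkdir -p pics
```

Run:
```python
from rig import bot
import cv2,numpy as np
s=bot.read_state(); print(s['time_s'],s['position'],np.round(s['tcp_rot'],3).tolist(),s['opening'])
for n in ['top','side']:
    c=bot.capture(n); cv2.imwrite(f'pics/{n}0.png',c['color'][:,:,::-1]); print(n,c['K'].tolist() if hasattr(c['K'],'tolist') else c['K'],c['D'],np.round(c['view'],3).tolist())
```

```text
pics
rig.py
0.0 [0.23359633 0.57891549 0.22157536] [[-0.927, 0.374, -0.001], [0.374, 0.927, -0.002], [0.0, -0.002, -1.0]] 1.0016964406436484
top [[607.0061121882642, 0.0, 313.7031671589455], [0.0, 607.0061121882642, 246.69049982882711], [0.0, 0.0, 1.0]] [0.07105452 0.         0.         0.         0.        ] [[-0.044, -0.999, 0.001, 0.048], [0.968, -0.043, 0.248, -0.601], [-0.248, 0.012, 0.969, -0.899], [0.0, 0.0, 0.0, 1.0]]
side [[452.86816086087236, 0.0, 319.1975455488087], [0.0, 452.86816086087236, 253.97265566081774], [0.0, 0.0, 1.0]] [-0.00597651  0.          0.          0.          0.        ] [[-0.923, -0.386, 0.009, 0.549], [0.247, -0.573, 0.781, -0.204], [-0.296, 0.723, 0.624, -0.595], [0.0, 0.0, 0.0, 1.0]]
```

View pics/top0.png

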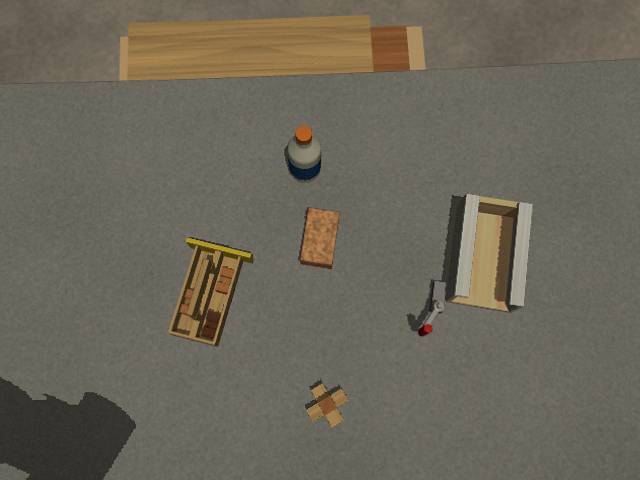

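View pics/side0.png

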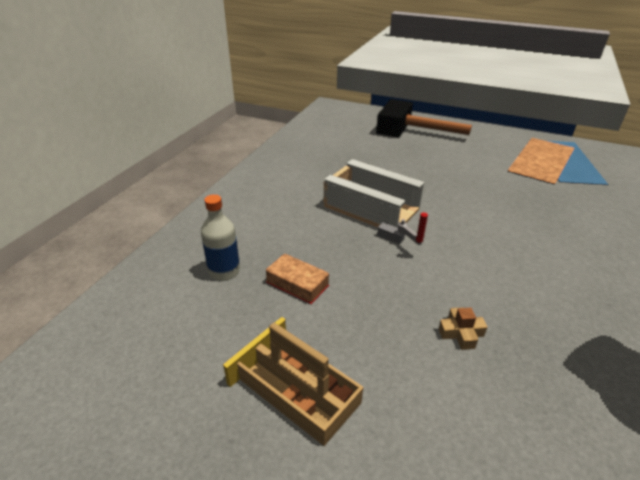

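Create h.py:
```python
import cv2,numpy as np
from rig import bot
def cam(c,s=None):
    if 'view' in c: return np.linalg.inv(np.array(c['view']))
    T=np.eye(4);T[:3,:3]=s['tcp_rot'];T[:3,3]=s['position'];return T@np.array(c['mount'])
def ray(c,px,s=None):
    p=cv2.undistortPoints(np.array(px,float).reshape(-1,1,2),np.array(c['K']),np.array(c['D']))[:,0]
    d=np.c_[p[:,0],-p[:,1],-np.ones(len(p))]; M=cam(c,s)
    return M[:3,3],d@M[:3,:3].T
def plane(c,px,z,s=None):
    o,d=ray(c,px,s); return o+d*((z-o[2])/d[:,2])[:,None]
def proj(c,P,s=None):
    q=(np.c_[P,np.ones(len(P))]@np.linalg.inv(cam(c,s)).T)[:,:3]
    return cv2.projectPoints(q*[1,-1,-1],np.zeros(3),np.zeros(3),np.array(c['K']),np.array(c['D']))[0][:,0]
```

Run:
```python
from h import *
a=cv2.imread('pics/top0.png')
t=cv2.resize(a[230:350,162:260],None,fx=4,fy=4,interpolation=cv2.INTER_CUBIC)
r=cv2.resize(a[188:342,405:540],None,fx=3,fy=3,interpolation=cv2.INTER_CUBIC)
o=np.zeros((480,800,3),np.uint8);o[:480,:392]=t;o[:462,392:392+405]=r
cv2.imwrite('pics/crop1.png',o)
c=bot.capture('top')
im=c['color'].astype(int)
R,G,B=im[...,0],im[...,1],im[...,2]
y=((R>120)&(G>100)&(B<60)).astype(np.uint8)
y[:200]=0
print('yellow',y.sum(),cv2.boxPoints(cv2.minAreaRect(cv2.findNonZero(y))).tolist())
w=((np.minimum(R,B)>150)&(abs(R-B)<25)).astype(np.uint8);w[:,:430]=0
n,l,st,ce=cv2.connectedComponentsWithStats(w)
for i in range(1,n):
  if st[i,4]>200: print('lip',st[i].tolist(),cv2.boxPoints(cv2.minAreaRect(cv2.findNonZero((l==i).astype(np.uint8)))).tolist())
rd=((R>120)&(G<40)&(B<50)).astype(np.uint8)
n,l,st,ce=cv2.connectedComponentsWithStats(rd);print([(st[i].tolist(),ce[i].tolist()) for i in range(1,n) if st[i,4]>15])
```

```text
yellow 305 [[172.81405639648438, 404.086181640625], [184.81405639648438, 221.086181640625], [336.0000305175781, 231.0], [324.0000305175781, 414.0]]
lip [456, 194, 16, 102, 260] [[455.70367431640625, 294.77886962890625], [458.76605224609375, 193.7201690673828], [471.02752685546875, 194.09173583984375], [467.96514892578125, 295.15045166015625]]
lip [465, 195, 14, 72, 312] [[463.46337890625, 265.8292541503906], [471.3658447265625, 194.7073211669922], [478.82928466796875, 195.53659057617188], [470.92681884765625, 266.65850830078125]]
lip [515, 203, 14, 55, 218] [[514.2786865234375, 256.93438720703125], [519.2294921875, 202.47537231445312], [528.6966552734375, 203.33602905273438], [523.745849609375, 257.7950439453125]]
[([424, 325, 8, 8, 47], [427.63829787234044, 328.2340425531915])]
```

View pics/crop1.png

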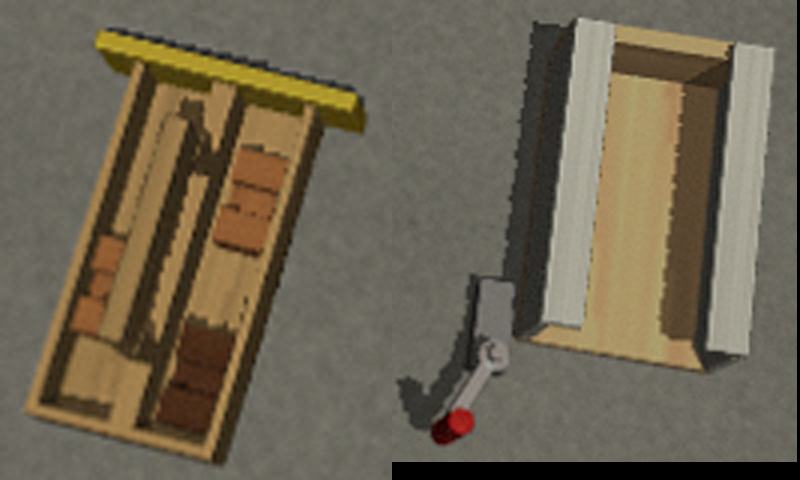

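Run:
```python
from h import *
c=bot.capture('top')
T=lambda L:[(161.6+x/4,229.6+y/4) for x,y in L]
K=lambda L:[(404.6+(x-392)/3,187.6+y/3) for x,y in L]
n=np.round
nr=plane(c,T([(25,412),(217,463)]),.036); yl=plane(c,T([(97,30),(358,94)]),.044); hd=plane(c,T([(168,112),(188,120),(102,334),(125,343)]),.102)
print('rim',n(nr,4).tolist(),'yel',n(yl,4).tolist());print('handle',n(hd,4).tolist(), n(hd.mean(0),4))
d=(nr.mean(0)-yl.mean(0));print('tray len',np.linalg.norm(d[:2]),'yaw',np.degrees(np.arctan2(d[1],d[0])),'handle yaw',np.degrees(np.arctan2(*(hd[2]+hd[3]-hd[0]-hd[1])[[1,0]])), 'w',np.linalg.norm(nr[0]-nr[1]),np.linalg.norm(yl[0]-yl[1]))
u=d[:2]/np.linalg.norm(d[:2]); print('org from rim',nr.mean(0)[:2]-u*.075,'from yel',yl.mean(0)[:2]+u*.083)
L=plane(c,K([(577,17),(614,23),(542,323),(580,328),(737,43),(774,47),(710,350),(748,354)]),.068);print(n(L,4).tolist())
far=(L[0]+L[5])/2;near=(L[2]+L[7])/2;u=(far-near)[:2];print('rack far',far,'near',near,'len',np.linalg.norm(u),'yaw',np.degrees(np.arctan2(u[1],u[0])),'w',np.linalg.norm(L[0]-L[5]),np.linalg.norm(L[2]-L[7]),np.linalg.norm(L[3]-L[6]))
print('knob',plane(c,K([(460,421)]),.094),'pivot',plane(c,K([(494,354)]),.043))
```

```text
rim [[0.4803, 0.2614, 0.036], [0.4563, 0.1848, 0.036]] yel [[0.6359, 0.2326, 0.044], [0.6038, 0.1251, 0.044]]
handle [[0.5854, 0.1932, 0.102], [0.5819, 0.1855, 0.102], [0.5002, 0.2178, 0.102], [0.4964, 0.2091, 0.102]] [0.541  0.2014 0.102 ]
tray len 0.15788915905969603 yaw 163.73629519158285 handle yaw 164.2127967205019 w 0.08026651778293473 0.11216196632779031
org from rim [0.5402867  0.20207633] from yel [0.54018029 0.20210738]
[[0.6838, -0.2337, 0.068], [0.6794, -0.2534, 0.068], [0.5151, -0.1973, 0.068], [0.5116, -0.2169, 0.068], [0.6647, -0.3184, 0.068], [0.6615, -0.3379, 0.068], [0.4973, -0.2829, 0.068], [0.4944, -0.3021, 0.068]]
rack far [ 0.67263551 -0.28579171  0.068     ] near [ 0.50476156 -0.24973356  0.068     ] len 0.17170280792497092 yaw -12.122542729498061 w 0.1066081885329485 0.10682101978688353 0.06752335288141956
knob [[ 0.46269291 -0.14459932  0.094     ]] pivot [[ 0.50340848 -0.17598021  0.043     ]]
```

Add to h.py:
```python
def go(p,psi):
    "tool-frame shift and rz turn (deg) to reach world p with tool x yaw psi, tool down; residual tilt shown"
    from scipy.spatial.transform import Rotation as Ro
    s=bot.read_state();R=np.array(s['tcp_rot']);a=np.radians(psi)
    G=np.array([[np.cos(a),np.sin(a),0],[np.sin(a),-np.cos(a),0],[0,0,-1]])
    print('t',round(s['time_s'],2),'at',np.round(s['position'],4),'psi',np.round(np.degrees(np.arctan2(R[1,0],R[0,0])),2),'d',np.round(R.T@(np.array(p)-s['position']),4),'rot',np.round(Ro.from_matrix(R.T@G).as_rotvec(degrees=True),2))
```

```bash
python3 -c "
from h import *
go([.5405,.2018,.16],164);go([.5405,.2018,.07],164)"
```

```text
t 0.2 at [0.2338 0.5792 0.2219] psi 158.01 d [-0.4257 -0.235   0.0621] rot [-0.07 -0.02 -5.99]
t 0.2 at [0.2338 0.5792 0.2219] psi 158.01 d [-0.4258 -0.2348  0.1521] rot [-0.07 -0.02 -5.99]
```

The rows are not in the units I measure in: shifts go in shares of 50 cm and turns go in shares of 120 degrees. I convert before sending: -0.4257 m / 0.5 = -0.8514, -0.41 m / 0.5 = -0.82, -6 degrees / 120 = -0.05.

Request:
send_path(
  steps={"x": [-0.04, -0.12, -0.2, -0.28, -0.36, -0.44, -0.52, -0.6, -0.68, -0.76, -0.82, -0.8514, -0.8514, -0.8514], "y": [-0.022, -0.066, -0.11, -0.154, -0.198, -0.242, -0.286, -0.33, -0.374, -0.42, -0.454, -0.47, -0.47, -0.47], "z": [0.006, 0.02, 0.032, 0.044, 0.056, 0.068, 0.08, 0.092, 0.104, 0.114, 0.122, 0.124, 0.124, 0.124], "ax": [0, 0, 0, 0, 0, 0, 0, 0, 0, 0, 0, 0, 0, 0], "ay": [0, 0, 0, 0, 0, 0, 0, 0, 0, 0, 0, 0, 0, 0], "az": [-0.0042, -0.0083, -0.0125, -0.0167, -0.0208, -0.025, -0.0333, -0.0417, -0.05, -0.05, -0.05, -0.05, -0.05, -0.05], "finger_gap": [1, 1, 1, 1, 1, 1, 1, 1, 1, 1, 1, 1, 1, 1]},
)

```text
time_s: 1.6
position: [0.5397, 0.203, 0.1604]
tcp_rot: [[-0.961, 0.276, -0.001], [0.276, 0.961, 0.001], [0.002, 0.0, -1.0]]
force: [0.3, 0.1, 0.4]
opening: 1.004
grasp_force: 0.0
```

Run:
```python
from h import *
s=bot.read_state();c=bot.capture('wrist');cv2.imwrite('pics/w1.png',c['color'][:,:,::-1])
go([.5405,.2018,.07],164)
print(proj(c,np.array([[.5405,.2018,.102],[.5405-.0433,.2018+.0124,.102],[.5405+.0433,.2018-.0124,.102]]),s))
```

```text
t 1.65 at [0.5393 0.2035 0.1606] psi 164.08 d [-0.0018 -0.0013  0.0906] rot [ 0.   -0.09  0.08]
[[313.71992147 255.82248251]
 [313.62034023 187.3410459 ]
 [313.81424077 317.57572769]]
```

View pics/w1.png

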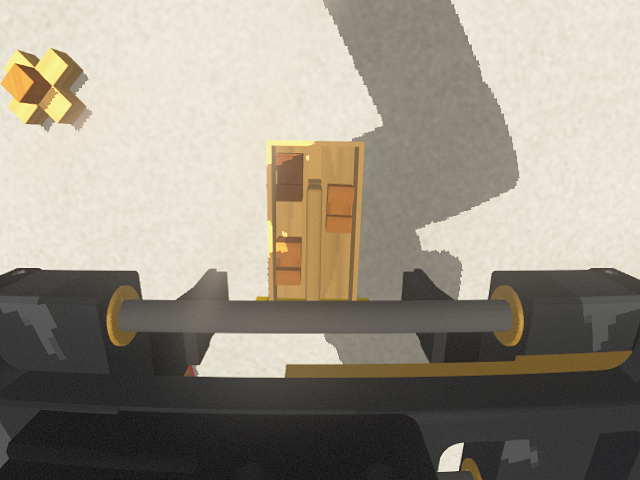

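Wrist view: the handle is at columns 308–322 and its near end at row ~182. My estimate projects to (314, 187), so it agrees. I'll descend and grip.

To row units: 0.09 m / 0.5 = 0.18, -0.001 m / 0.5 = -0.002.

Request:
send_path(
  steps={"x": [0, -0.002, -0.002, -0.002, -0.002, -0.002, -0.002, -0.002, -0.002, -0.002, -0.002, -0.002, -0.002, -0.002, -0.002, -0.002], "y": [0, 0, 0, 0, 0, 0, 0, 0, 0, 0, 0, 0, 0, 0, 0, 0], "z": [0.04, 0.1, 0.15, 0.176, 0.18, 0.18, 0.18, 0.18, 0.18, 0.18, 0.18, 0.18, 0.18, 0.18, 0.18, 0.18], "ax": [0, 0, 0, 0, 0, 0, 0, 0, 0, 0, 0, 0, 0, 0, 0, 0], "ay": [0, 0, 0, 0, 0, 0, 0, 0, 0, 0, 0, 0, 0, 0, 0, 0], "az": [0, 0, 0, 0, 0, 0, 0, 0, 0, 0, 0, 0, 0, 0, 0, 0], "finger_gap": [1, 1, 1, 1, 1, 1, 0, 0, 0, 0, 0, 0, 0, 0, 0, 0]},
)

```text
time_s: 3.25
position: [0.5417, 0.2019, 0.0705]
tcp_rot: [[-0.961, 0.275, -0.0], [0.275, 0.961, -0.0], [0.0, -0.0, -1.0]]
force: [-0.2, -1.0, -0.3]
opening: 0.169
grasp_force: 0.0
```

To row units: -0.13 m / 0.5 = -0.26, -0.128 m / 0.5 = -0.256.

Request:
send_path(
  steps={"x": [0, 0, 0, 0, 0, 0, 0, 0, 0, 0, 0, 0, 0, 0, 0, 0], "y": [0, 0, 0, 0, 0, 0, 0, 0, 0, 0, 0, 0, 0, 0, 0, 0], "z": [0, 0, 0, 0, 0, -0.006, -0.02, -0.05, -0.09, -0.13, -0.17, -0.21, -0.24, -0.256, -0.26, -0.26], "ax": [0, 0, 0, 0, 0, 0, 0, 0, 0, 0, 0, 0, 0, 0, 0, 0], "ay": [0, 0, 0, 0, 0, 0, 0, 0, 0, 0, 0, 0, 0, 0, 0, 0], "az": [0, 0, 0, 0, 0, 0, 0, 0, 0, 0, 0, 0, 0, 0, 0, 0], "finger_gap": [0, 0, 0, 0, 0, 0, 0, 0, 0, 0, 0, 0, 0, 0, 0, 0]},
)

```text
time_s: 4.85
position: [0.5413, 0.202, 0.2003]
tcp_rot: [[-0.961, 0.275, -0.001], [0.275, 0.961, -0.0], [0.001, -0.0, -1.0]]
force: [-0.3, -0.0, -4.5]
opening: 0.111
grasp_force: 30.0
```

```bash
python3 -c "
from h import *
u=np.array([.978,-.210])
p=np.array([.5048,-.2497])-.12*u
go([*p,.20],-12.1);print(p)"
```

```text
t 4.85 at [0.5413 0.202  0.2003] psi 164.02 d [ 3.050e-02 -4.523e-01  4.000e-04] rot [-5.0000e-02  2.0000e-02  1.7612e+02]
[ 0.38744 -0.2245 ]
```

To row units: -0.226 m / 0.5 = -0.452, 0.015 m / 0.5 = 0.03, 88 degrees / 120 = 0.7333.

Request:
send_path(
  steps={"x": [0, 0.002, 0.004, 0.006, 0.008, 0.01, 0.012, 0.014, 0.016, 0.018, 0.02, 0.022, 0.024, 0.026, 0.028, 0.03, 0.03, 0.03, 0.03], "y": [-0.006, -0.02, -0.04, -0.07, -0.1, -0.13, -0.16, -0.19, -0.22, -0.25, -0.28, -0.31, -0.34, -0.37, -0.4, -0.426, -0.444, -0.452, -0.452], "z": [0, 0, 0, 0, 0, 0, 0, 0, 0, 0, 0, 0, 0, 0, 0, 0, 0, 0, 0], "ax": [0, 0, 0, 0, 0, 0, 0, 0, 0, 0, 0, 0, 0, 0, 0, 0, 0, 0, 0], "ay": [0, 0, 0, 0, 0, 0, 0, 0, 0, 0, 0, 0, 0, 0, 0, 0, 0, 0, 0], "az": [0.0083, 0.0333, 0.0667, 0.1083, 0.1583, 0.2083, 0.2583, 0.3083, 0.3583, 0.4083, 0.4583, 0.5083, 0.5583, 0.6083, 0.6583, 0.7, 0.725, 0.7333, 0.7333], "finger_gap": [0, 0, 0, 0, 0, 0, 0, 0, 0, 0, 0, 0, 0, 0, 0, 0, 0, 0, 0]},
)

```text
time_s: 6.75
position: [0.4647, -0.0116, 0.2002]
tcp_rot: [[0.243, 0.97, -0.001], [0.97, -0.243, 0.0], [0.0, -0.001, -1.0]]
force: [-0.4, 1.0, -4.7]
opening: 0.112
grasp_force: 30.0
```

```bash
python3 -c "
from h import *
go([.3874,-.2245,.20],-12.1)"
```

```text
t 6.75 at [ 0.4647 -0.0116  0.2002] psi 75.96 d [-2.253e-01 -2.330e-02  2.000e-04] rot [-4.000e-02  3.000e-02  8.806e+01]
```

To row units: -0.225 m / 0.5 = -0.45, -0.222 m / 0.5 = -0.444, 88 degrees / 120 = 0.7333.

Request:
send_path(
  steps={"x": [-0.006, -0.02, -0.04, -0.07, -0.1, -0.13, -0.16, -0.19, -0.22, -0.25, -0.28, -0.31, -0.34, -0.37, -0.4, -0.426, -0.444, -0.45, -0.45, -0.45], "y": [0, -0.002, -0.004, -0.006, -0.01, -0.012, -0.016, -0.02, -0.022, -0.026, -0.028, -0.032, -0.034, -0.038, -0.042, -0.044, -0.046, -0.046, -0.046, -0.046], "z": [0, 0, 0, 0, 0, 0, 0, 0, 0, 0, 0, 0, 0, 0, 0, 0, 0, 0, 0, 0], "ax": [0, 0, 0, 0, 0, 0, 0, 0, 0, 0, 0, 0, 0, 0, 0, 0, 0, 0, 0, 0], "ay": [0, 0, 0, 0, 0, 0, 0, 0, 0, 0, 0, 0, 0, 0, 0, 0, 0, 0, 0, 0], "az": [0.0083, 0.0333, 0.0667, 0.1083, 0.1583, 0.2083, 0.2583, 0.3083, 0.3583, 0.4083, 0.4583, 0.5083, 0.5583, 0.6083, 0.6583, 0.7, 0.725, 0.7333, 0.7333, 0.7333], "finger_gap": [0, 0, 0, 0, 0, 0, 0, 0, 0, 0, 0, 0, 0, 0, 0, 0, 0, 0, 0, 0]},
)

```text
time_s: 8.75
position: [0.3883, -0.2234, 0.2005]
tcp_rot: [[0.978, -0.207, -0.0], [-0.207, -0.978, 0.001], [-0.0, -0.001, -1.0]]
force: [0.4, 0.7, -4.9]
opening: 0.111
grasp_force: 30.0
```

```bash
python3 -c "
from h import *
go([.3874,-.2245,.083],-12.1)"
```

```text
t 8.75 at [ 0.3883 -0.2234  0.2005] psi -11.93 d [-0.0006  0.0014  0.1175] rot [-0.03  0.02  0.17]
```

To row units: 0.1165 m / 0.5 = 0.233, 0.114 m / 0.5 = 0.228.

Request:
send_path(
  steps={"x": [0, 0, 0, 0, 0, 0, 0, 0, 0, 0], "y": [0, 0.002, 0.002, 0.002, 0.002, 0.002, 0.002, 0.002, 0.002, 0.002], "z": [0.006, 0.024, 0.06, 0.1, 0.14, 0.18, 0.21, 0.228, 0.233, 0.233], "ax": [0, 0, 0, 0, 0, 0, 0, 0, 0, 0], "ay": [0, 0, 0, 0, 0, 0, 0, 0, 0, 0], "az": [0, 0, 0, 0, 0, 0, 0, 0, 0, 0], "finger_gap": [0, 0, 0, 0, 0, 0, 0, 0, 0, 0]},
)

```text
time_s: 9.75
position: [0.3882, -0.2249, 0.0838]
tcp_rot: [[0.978, -0.208, -0.0], [-0.208, -0.978, 0.0], [-0.0, -0.0, -1.0]]
force: [-0.0, -0.2, -3.7]
opening: 0.112
grasp_force: 30.0
```

Run:
```python
from h import *
s=bot.read_state();a=bot.capture('wrist')['color'];go([.3874,-.2245,.084],-12.1);b=bot.capture('top')['color']
cv2.imwrite('pics/w2.png',a[:,:,::-1]);
o=np.zeros((480,800,3),np.uint8);o[:,:400]=cv2.resize(a[100:340,200:400],(400,480),interpolation=cv2.INTER_CUBIC);o[:,400:]=cv2.resize(b[180:420,400:600],(400,480),interpolation=cv2.INTER_CUBIC)
cv2.imwrite('pics/o2.png',o[:,:,::-1])
```

```text
t 9.8 at [ 0.3884 -0.2251  0.0842] psi -11.98 d [-0.0011 -0.0004  0.0002] rot [ 0.02 -0.03  0.12]
```

View pics/o2.png

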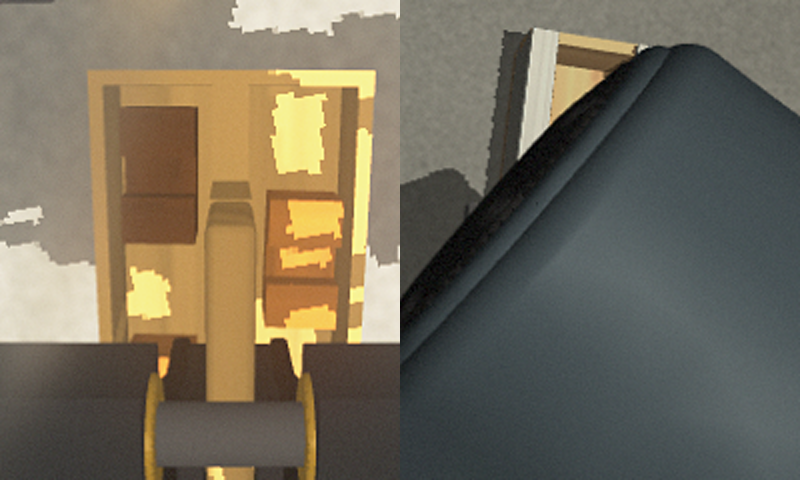

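The wrist crop shows the tray's plain end at (88–377, 72), with all the blocks still in their bays. The arm hides the rack mouth in the top view, so I'll use the full wrist picture.

View pics/w2.png

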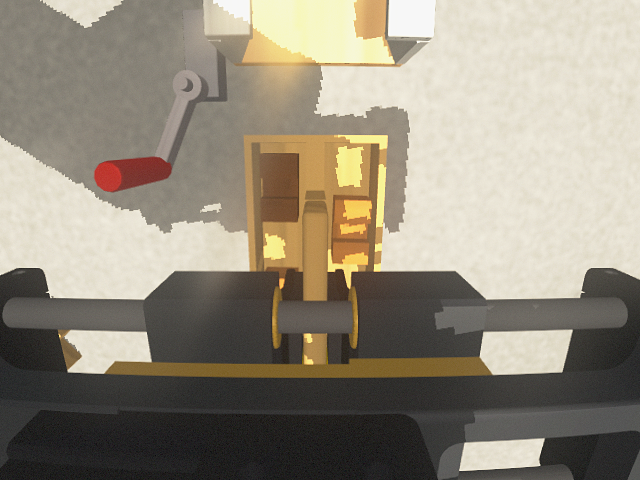

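Wrist view: the tray's end rim runs from (244,136) to (387,136). The lip ends span columns 205–434 at row 38, the mouth floor runs from (242,65) to (400,65), and the open latch is on the left. Now the lateral offset.

Run:
```python
from h import *
s=bot.read_state();c=bot.capture('wrist');R=np.array(s['tcp_rot']);p=np.array(s['position'])
g=cv2.cvtColor(c['color'],cv2.COLOR_RGB2HSV)
f=lambda px,z:np.round(((plane(c,px,z,s)-p)@R)*1000,1).tolist()
print('rim',f([(244,136),(387,136)],.050));print('lips',f([(205,38),(250,38),(387,38),(434,38)],.068));print('lips top row',f([(204,2),(436,2)],.068));print('floor',f([(242,65),(400,65)],.010))
print('hsv row20',[(x,c['color'][20,x].tolist()) for x in list(range(200,210))+list(range(246,254))+list(range(382,392))+list(range(430,440))])
print('rim row142',[(x,c['color'][142,x].tolist()) for x in list(range(240,249))+list(range(382,391))])
print('handle',f([(303,215),(328,215)],.116))
```

```text
rim [[74.5, -38.0, 34.6], [74.5, 39.6, 34.6]]
lips [[119.5, -51.2, 16.6], [119.0, -29.9, 16.6], [119.0, 34.2, 16.7], [119.5, 56.5, 16.7]]
lips top row [[135.3, -50.9, 16.6], [135.4, 56.6, 16.7]]
floor [[119.0, -45.4, 74.6], [119.1, 54.0, 74.7]]
hsv row20 [(200, [169, 157, 144]), (201, [168, 160, 145]), (202, [167, 157, 141]), (203, [188, 179, 159]), (204, [210, 200, 176]), (205, [214, 208, 183]), (206, [215, 205, 181]), (207, [214, 205, 183]), (208, [213, 200, 178]), (209, [209, 200, 175]), (246, [247, 248, 247]), (247, [248, 248, 248]), (248, [248, 249, 248]), (249, [242, 235, 213]), (250, [212, 189, 152]), (251, [201, 175, 138]), (252, [251, 251, 195]), (253, [248, 248, 201]), (382, [218, 169, 107]), (383, [222, 174, 114]), (384, [196, 157, 110]), (385, [109, 107, 98]), (386, [134, 130, 116]), (387, [226, 220, 199]), (388, [251, 251, 249]), (389, [248, 248, 248]), (390, [247, 247, 247]), (391, [247, 247, 247]), (430, [247, 247, 246]), (431, [247, 247, 247]), (432, [248, 248, 245]), (433, [242, 238, 226]), (434, [232, 226, 212]), (435, [231, 226, 213]), (436, [230, 224, 211]), (437, [232, 227, 213]), (438, [233, 227, 211]), (439, [231, 226, 211])]
rim row142 [(240, [136, 126, 115]), (241, [145, 134, 118]), (242, [139, 133, 116]), (243, [146, 132, 114]), (244, [177, 144, 97]), (245, [183, 148, 100]), (246, [183, 148, 98]), (247, [183, 147, 98]), (248, [183, 148, 97]), (382, [247, 243, 154]), (383, [247, 243, 152]), (384, [247, 243, 153]), (385, [248, 244, 149]), (386, [250, 241, 152]), (387, [231, 191, 136]), (388, [141, 128, 117]), (389, [147, 135, 120]), (390, [149, 138, 119])]
handle [[44.0, -4.1, -31.4], [44.0, 5.4, -31.4]]
```

To row units: 0.08 m / 0.5 = 0.16, 0.0015 m / 0.5 = 0.003.

Request:
send_path(
  steps={"x": [0.006, 0.02, 0.04, 0.06, 0.074, 0.086, 0.098, 0.11, 0.12, 0.13, 0.14, 0.15, 0.16, 0.16], "y": [0.002, 0.003, 0.003, 0.003, 0.003, 0.003, 0.003, 0.003, 0.003, 0.003, 0.003, 0.003, 0.003, 0.003], "z": [0, 0, 0, 0, 0, 0, 0, 0, 0, 0, 0, 0, 0, 0], "ax": [0, 0, 0, 0, 0, 0, 0, 0, 0, 0, 0, 0, 0, 0], "ay": [0, 0, 0, 0, 0, 0, 0, 0, 0, 0, 0, 0, 0, 0], "az": [0, 0, 0, 0, 0, 0, 0, 0, 0, 0, 0, 0, 0, 0], "finger_gap": [0, 0, 0, 0, 0, 0, 0, 0, 0, 0, 0, 0, 0, 0]},
)

```text
time_s: 11.3
position: [0.467, -0.2435, 0.0841]
tcp_rot: [[0.978, -0.208, 0.001], [-0.208, -0.978, -0.001], [0.001, 0.001, -1.0]]
force: [0.4, -0.6, -4.7]
opening: 0.108
grasp_force: 30.0
```

Run:
```python
from h import *
s=bot.read_state();go([.3884+.195*.978,-.2251-.195*.208,.084],-12.1);c=bot.capture('wrist');cv2.imwrite('pics/w3.png',c['color'][:,:,::-1]);print(s['moment'],s['force'])
cv2.imwrite('pics/w3c.png',cv2.resize(c['color'][60:300,180:460,::-1],(784,600*280//250),interpolation=cv2.INTER_CUBIC)[:600])
```

```text
t 11.3 at [ 0.467  -0.2435  0.0841] psi -11.98 d [ 0.1142 -0.0016  0.0003] rot [ 0.04 -0.08  0.12]
[-0.03204825  0.11082437  0.01566623] [ 0.40333342 -0.62588904 -4.72687633]
```

View pics/w3c.png

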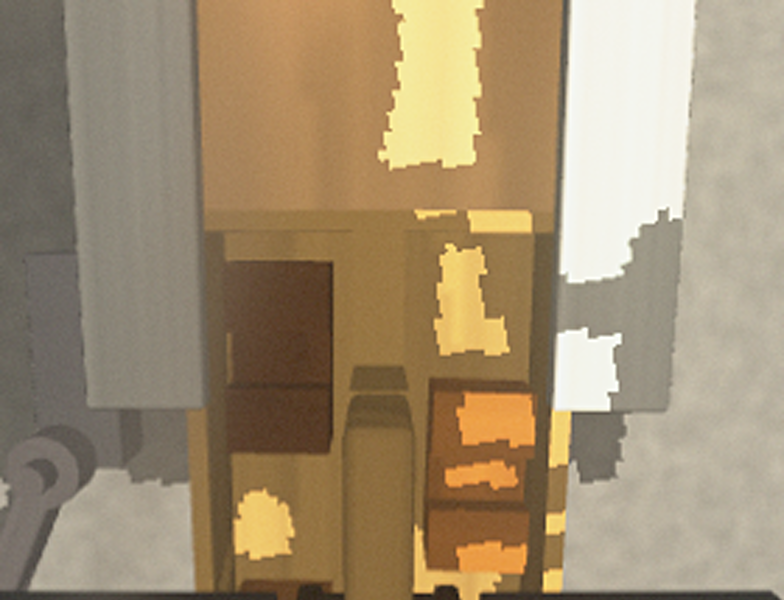

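Crop: the tray end is between the lips with no contact force. The lip inner edges are at columns 205 and 560 and the tray sides at 190 and 570, so it is centred to under 1 mm. I'll carry on.

To row units: 0.1 m / 0.5 = 0.2, 0.097 m / 0.5 = 0.194.

Request:
send_path(
  steps={"x": [0.008, 0.024, 0.04, 0.056, 0.072, 0.088, 0.104, 0.12, 0.136, 0.152, 0.168, 0.18, 0.188, 0.194, 0.2, 0.2, 0.2], "y": [0, 0, 0, 0, 0, 0, 0, 0, 0, 0, 0, 0, 0, 0, 0, 0, 0], "z": [0, 0, 0, 0, 0, 0, 0, 0, 0, 0, 0, 0, 0.002, 0.004, 0.006, 0.007, 0.007], "ax": [0, 0, 0, 0, 0, 0, 0, 0, 0, 0, 0, 0, 0, 0, 0, 0, 0], "ay": [0, 0, 0, 0, 0, 0, 0, 0, 0, 0, 0, 0, 0, 0, 0, 0, 0], "az": [0, 0, 0, 0, 0, 0, 0, 0, 0, 0, 0, 0, 0, 0, 0, 0, 0], "finger_gap": [0, 0, 0, 0, 0, 0, 0, 0, 0, 0, 0, 0, 0, 0, 0, 0, 0]},
)

```text
time_s: 13.05
position: [0.5637, -0.2637, 0.0804]
tcp_rot: [[0.978, -0.208, -0.0], [-0.208, -0.978, 0.0], [-0.0, -0.0, -1.0]]
force: [-0.8, -0.1, -4.2]
opening: 0.111
grasp_force: 30.0
```

To row units: 0.0145 m / 0.5 = 0.029, 0.013 m / 0.5 = 0.026.

Request:
send_path(
  steps={"x": [0.006, 0.012, 0.018, 0.022, 0.026, 0.029, 0.029], "y": [0, 0, 0, 0, 0, 0, 0], "z": [0, 0, 0, 0, 0, 0, 0], "ax": [0, 0, 0, 0, 0, 0, 0], "ay": [0, 0, 0, 0, 0, 0, 0], "az": [0, 0, 0, 0, 0, 0, 0], "finger_gap": [0, 0, 0, 0, 0, 0, 0]},
)

```text
time_s: 13.75
position: [0.578, -0.2668, 0.0804]
tcp_rot: [[0.978, -0.208, -0.0], [-0.208, -0.978, 0.0], [-0.0, -0.0, -1.0]]
force: [0.1, -0.3, -4.3]
opening: 0.114
grasp_force: 30.0
```

To row units: 0.003 m / 0.5 = 0.006, 0.002 m / 0.5 = 0.004.

Request:
send_path(
  steps={"x": [0.002, 0.004, 0.006, 0.006], "y": [0, 0, 0, 0], "z": [0, 0, 0, 0], "ax": [0, 0, 0, 0], "ay": [0, 0, 0, 0], "az": [0, 0, 0, 0], "finger_gap": [0, 0, 0, 0]},
)

```text
time_s: 14.15
position: [0.5783, -0.2667, 0.0806]
tcp_rot: [[0.978, -0.207, -0.006], [-0.207, -0.978, 0.002], [-0.006, -0.001, -1.0]]
force: [-6.2, -0.5, -0.2]
opening: 0.107
grasp_force: 30.0
```

Contact at about 6 N, so the tray is home. Press slightly, release and rise.

To row units: -0.12 m / 0.5 = -0.24, -0.11 m / 0.5 = -0.22.

Request:
send_path(
  steps={"x": [0.002, 0.002, 0.002, 0.002, 0.002, 0.002, 0.002, 0.002, 0, 0, 0, 0, 0, 0, 0], "y": [0, 0, 0, 0, 0, 0, 0, 0, 0, 0, 0, 0, 0, 0, 0], "z": [0.001, 0.001, 0.001, 0.001, 0.001, 0.001, 0.001, 0.001, -0.02, -0.06, -0.12, -0.18, -0.22, -0.24, -0.24], "ax": [0, 0, 0, 0, 0, 0, 0, 0, 0, 0, 0, 0, 0, 0, 0], "ay": [0, 0, 0, 0, 0, 0, 0, 0, 0, 0, 0, 0, 0, 0, 0], "az": [0, 0, 0, 0, 0, 0, 0, 0, 0, 0, 0, 0, 0, 0, 0], "finger_gap": [0, 0, 0.4, 0.4, 0.4, 0.4, 0.4, 0.4, 0.4, 0.4, 0.4, 0.2, 0, 0, 0]},
)

```text
time_s: 15.65
position: [0.5818, -0.2679, 0.2026]
tcp_rot: [[0.978, -0.208, 0.003], [-0.208, -0.978, -0.002], [0.004, 0.001, -1.0]]
force: [-0.2, 0.5, 0.5]
opening: 0.124
grasp_force: 0.0
```

Run:
```python
from h import *
s=bot.read_state();c=bot.capture('wrist');go([.37,-.2,.2],-12.1);cv2.imwrite('pics/w4.png',c['color'][:,:,::-1])
c=bot.capture('side');cv2.imwrite('pics/s4.png',c['color'][:,:,::-1])
a=cv2.imread('pics/w4.png');b=cv2.imread('pics/s4.png')
o=np.zeros((600,800,3),np.uint8);o[:300,:400]=cv2.resize(a,(400,300));o[:600,400:]=cv2.resize(b[130:280,310:450][:, :],(400,600)) ;cv2.imwrite('pics/o4.png',o)
```

```text
t 15.7 at [ 0.581  -0.2674  0.201 ] psi -11.99 d [-0.2204 -0.0221  0.0009] rot [ 0.02 -0.05  0.11]
```

View pics/o4.png

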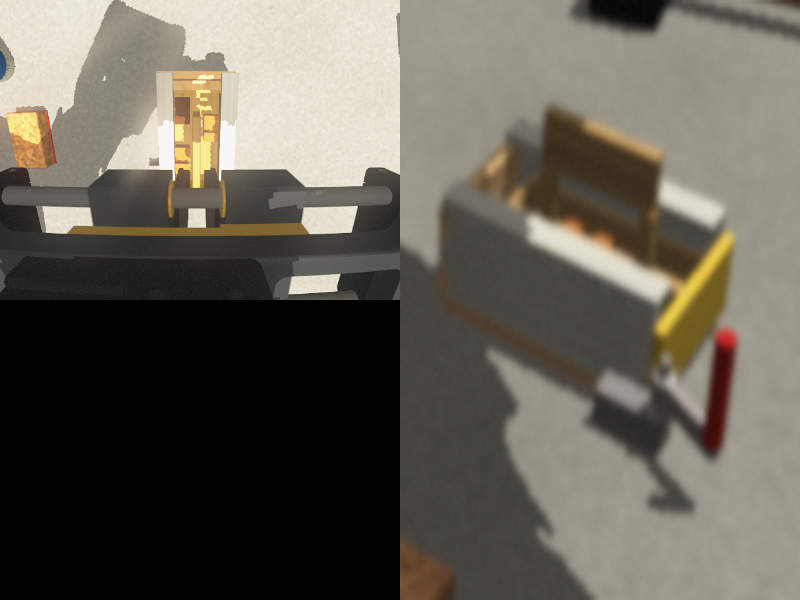

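The tray is home with the yellow plate against the rail ends and the blocks in their bays. The latch is still open, knob at the right of the side view. Now I'll go behind the knob with the fingers shut.

```bash
python3 -c "
from h import *
go([.4823,-.1199,.2],52)"
```

```text
t 15.75 at [ 0.5804 -0.2671  0.1999] psi -11.99 d [-0.1265 -0.1236  0.0002] rot [-7.000e-02  5.000e-02 -6.399e+01]
```

To row units: 0.135 m / 0.5 = 0.27, 0.13 m / 0.5 = 0.26, -64 degrees / 120 = -0.5333.

Request:
send_path(
  steps={"x": [-0.01, -0.036, -0.064, -0.092, -0.12, -0.148, -0.176, -0.204, -0.23, -0.248, -0.253, -0.253, -0.253, -0.253, -0.253, -0.253, -0.253], "y": [-0.01, -0.036, -0.064, -0.09, -0.116, -0.144, -0.172, -0.2, -0.226, -0.242, -0.2472, -0.2472, -0.2472, -0.2472, -0.2472, -0.2472, -0.2472], "z": [0, 0, 0, 0, 0, 0, 0, 0, 0, 0, 0, 0.06, 0.14, 0.21, 0.26, 0.27, 0.27], "ax": [0, 0, 0, 0, 0, 0, 0, 0, 0, 0, 0, 0, 0, 0, 0, 0, 0], "ay": [0, 0, 0, 0, 0, 0, 0, 0, 0, 0, 0, 0, 0, 0, 0, 0, 0], "az": [-0.025, -0.075, -0.1333, -0.1917, -0.25, -0.3083, -0.3667, -0.425, -0.4833, -0.5167, -0.5333, -0.5333, -0.5333, -0.5333, -0.5333, -0.5333, -0.5333], "finger_gap": [0, 0, 0, 0, 0, 0, 0, 0, 0, 0, 0, 0, 0, 0, 0, 0, 0]},
)

```text
time_s: 17.45
position: [0.4818, -0.1197, 0.0642]
tcp_rot: [[0.616, 0.788, -0.004], [0.788, -0.616, 0.002], [-0.001, -0.004, -1.0]]
force: [0.4, -0.4, 0.3]
opening: 0.007
grasp_force: 0.0
```

Run:
```python
from h import *
from scipy.spatial.transform import Rotation as Ro
s=bot.read_state();R=np.array(s['tcp_rot']);p=np.array(s['position']);print(p,s['opening'],s['force'])
P=np.array([.5023,-.1755])
c=bot.capture('wrist');im=c['color'].astype(int);m=((im[...,0]>110)&(im[...,1]<50)&(im[...,2]<60)).astype(np.uint8);x,y,w,h=cv2.boundingRect(m);print('red',x,y,w,h)
for phi in range(142,262,8):
  a=np.radians(phi);k=P+.05*np.array([np.cos(a),np.sin(a)]);t=np.array([-np.sin(a),np.cos(a)])
  f=k-t*.0155;d=R.T@(np.r_[f,.065]-p);print(phi,np.round(d,4).tolist(),'rz',-(phi-142))
```

```text
[ 0.48176601 -0.11969595  0.06419762] 0.0074066650544836535 [ 0.42280236 -0.44220175  0.33722868]
red 347 0 1 1
142 [-0.0158, 0.0005, -0.0008] rz 0
150 [-0.0229, -0.0011, -0.0008] rz -8
158 [-0.0302, -0.0018, -0.0008] rz -16
166 [-0.0375, -0.0015, -0.0008] rz -24
174 [-0.0447, -0.0001, -0.0008] rz -32
182 [-0.0516, 0.0023, -0.0008] rz -40
190 [-0.0581, 0.0056, -0.0008] rz -48
198 [-0.0641, 0.0097, -0.0008] rz -56
206 [-0.0695, 0.0147, -0.0008] rz -64
214 [-0.0741, 0.0203, -0.0008] rz -72
222 [-0.0779, 0.0266, -0.0008] rz -80
230 [-0.0808, 0.0333, -0.0009] rz -88
238 [-0.0827, 0.0403, -0.0009] rz -96
246 [-0.0836, 0.0476, -0.0009] rz -104
254 [-0.0835, 0.0549, -0.001] rz -112
```

To row units: -0.081 m / 0.5 = -0.162, -0.078 m / 0.5 = -0.156, -88 degrees / 120 = -0.7333.

Request:
send_path(
  steps={"x": [-0.016, -0.0316, -0.0458, -0.0604, -0.075, -0.0894, -0.1032, -0.116, -0.128, -0.139, -0.148, -0.156, -0.162, -0.162], "y": [0, 0, -0.002, -0.004, -0.003, 0, 0.004, 0.0112, 0.0194, 0.0294, 0.04, 0.0532, 0.0666, 0.0666], "z": [0, 0, 0, 0, 0, 0, 0, 0, 0, 0, 0, 0, 0, 0], "ax": [0, 0, 0, 0, 0, 0, 0, 0, 0, 0, 0, 0, 0, 0], "ay": [0, 0, 0, 0, 0, 0, 0, 0, 0, 0, 0, 0, 0, 0], "az": [0, 0, -0.0667, -0.1333, -0.2, -0.2667, -0.3333, -0.4, -0.4667, -0.5333, -0.6, -0.6667, -0.7333, -0.7333], "finger_gap": [0, 0, 0, 0, 0, 0, 0, 0, 0, 0, 0, 0, 0, 0]},
)

```text
time_s: 18.9
position: [0.4595, -0.206, 0.0665]
tcp_rot: [[-0.765, 0.644, 0.002], [0.644, 0.765, -0.002], [-0.002, -0.0, -1.0]]
force: [-0.1, 0.3, 0.2]
opening: 0.004
grasp_force: 0.0
```

Run:
```python
from h import *
c=bot.capture('side');cv2.imwrite('pics/s5.png',cv2.resize(c['color'][130:300,300:500,::-1],(700,595),interpolation=cv2.INTER_CUBIC))
s=bot.read_state();R=np.array(s['tcp_rot']);p=np.array(s['position'])
P=np.array([.5023,-.1755])
print(p,s['force'],s['opening'])
for phi in (230,238,246,254,258):
  a=np.radians(phi);k=P+.05*np.array([np.cos(a),np.sin(a)]);t=np.array([-np.sin(a),np.cos(a)])
  f=k-t*.0155;print(phi,np.round(R.T@(np.r_[f,.065]-p),4).tolist())
```

```text
[ 0.45941159 -0.20553286  0.06638791] [-0.26329653 -0.17832066  0.21436338] 0.00021713720836960342
230 [0.002, 0.0006, 0.0014]
238 [-0.0052, -0.0011, 0.0014]
246 [-0.0124, -0.0017, 0.0014]
254 [-0.0197, -0.0013, 0.0014]
258 [-0.0233, -0.0008, 0.0014]
```

View pics/s5.png

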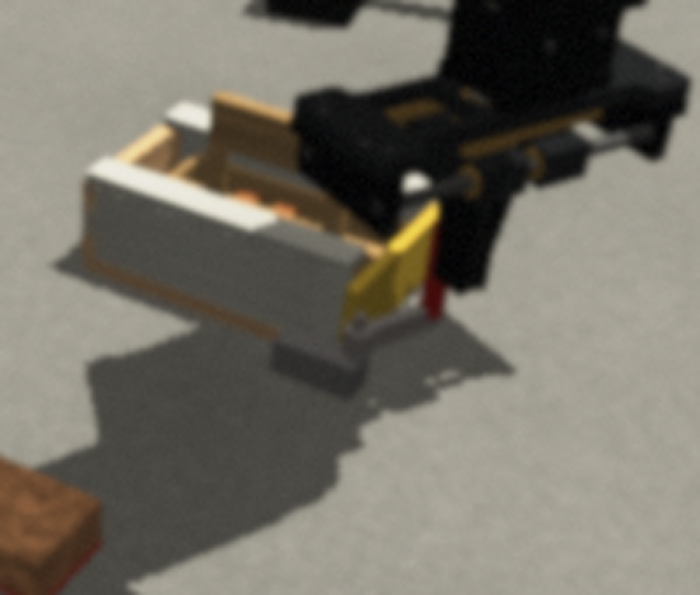

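The finger is pushing the knob and the latch arm is swinging towards the plate; red knob at (433, 290). On to the stop.

To row units: -0.0265 m / 0.5 = -0.053, -0.0233 m / 0.5 = -0.0466, -28 degrees / 120 = -0.2333.

Request:
send_path(
  steps={"x": [-0.01, -0.0248, -0.0394, -0.0466, -0.049, -0.051, -0.053, -0.053], "y": [-0.002, -0.0034, -0.0026, -0.002, -0.002, -0.002, -0.002, -0.002], "z": [0, 0, 0, 0, 0, 0, 0, 0], "ax": [0, 0, 0, 0, 0, 0, 0, 0], "ay": [0, 0, 0, 0, 0, 0, 0, 0], "az": [-0.0667, -0.1333, -0.2, -0.2333, -0.2333, -0.2333, -0.2333, -0.2333], "finger_gap": [0, 0, 0, 0, 0, 0, 0, 0]},
)

```text
time_s: 19.75
position: [0.4767, -0.2214, 0.0658]
tcp_rot: [[-0.978, 0.21, -0.004], [0.21, 0.978, 0.002], [0.004, 0.001, -1.0]]
force: [-5.7, -1.5, 5.2]
opening: 0.009
grasp_force: 3.3
```

To row units: -0.002 m / 0.5 = -0.004, -0.001 m / 0.5 = -0.002.

Request:
send_path(
  steps={"x": [-0.002, -0.004, -0.004], "y": [0, 0, 0], "z": [0, 0, 0], "ax": [0, 0, 0], "ay": [0, 0, 0], "az": [0, 0, 0], "finger_gap": [0, 0, 0]},
)

```text
time_s: 20.05
position: [0.4768, -0.2213, 0.0657]
tcp_rot: [[-0.978, 0.209, -0.008], [0.209, 0.978, 0.003], [0.008, 0.001, -1.0]]
force: [-10.4, -2.2, 7.0]
opening: 0.003
grasp_force: 5.3
```

Request:
send_path(
  steps={"x": [0.02, 0.06, 0.06, 0.06, 0.06, 0.06, 0.06, 0.06, 0.06, 0.06, 0.06, 0.06, 0.06], "y": [0, 0, 0, 0, 0.06, 0.14, 0.24, 0.34, 0.42, 0.5, 0.56, 0.6, 0.6], "z": [0, 0, -0.04, -0.12, -0.2, -0.26, -0.28, -0.28, -0.28, -0.28, -0.28, -0.28, -0.28], "ax": [0, 0, 0, 0, 0, 0, 0, 0, 0, 0, 0, 0, 0], "ay": [0, 0, 0, 0, 0, 0, 0, 0, 0, 0, 0, 0, 0], "az": [0, 0, 0, 0, 0, 0, 0, 0, 0, 0, 0, 0, 0], "finger_gap": [0, 0, 0, 0, 0, 0, 0, 0, 0, 0, 0, 0, 0]},
)

```text
time_s: 21.35
position: [0.5142, 0.0797, 0.2056]
tcp_rot: [[-0.979, 0.206, 0.002], [0.206, 0.979, 0.001], [-0.002, 0.002, -1.0]]
force: [0.1, -0.1, 0.1]
opening: 0.004
grasp_force: 0.0
```

Run:
```python
from h import *
c=bot.capture('top');b=bot.capture('side')['color'];a=c['color']
im=a.astype(int);m=((im[...,0]>110)&(im[...,1]<40)&(im[...,2]<50)).astype(np.uint8);m[:,:400]=0
x,y,w,h=cv2.boundingRect(m);print(x,y,w,h)
o=np.zeros((600,800,3),np.uint8);o[:,:400]=cv2.resize(a[165:375,400:540],(400,600),interpolation=cv2.INTER_CUBIC);o[:300,400:]=cv2.resize(b,(400,300));o[300:,400:]=cv2.resize(b[150:270,310:470],(400,300),interpolation=cv2.INTER_CUBIC)
cv2.imwrite('pics/o6.png',o[:,:,::-1])
P=np.array([.5023,-.1755]);k=P+.05*np.array([np.cos(np.radians(257.9)),np.sin(np.radians(257.9))])
print('expected shut knob top px',proj(c,np.array([[*k,.094]])),'tray x err view later')
```

```text
474 304 8 8
expected shut knob top px [[477.85167235 306.70453568]] tray x err view later
```

View pics/o6.png

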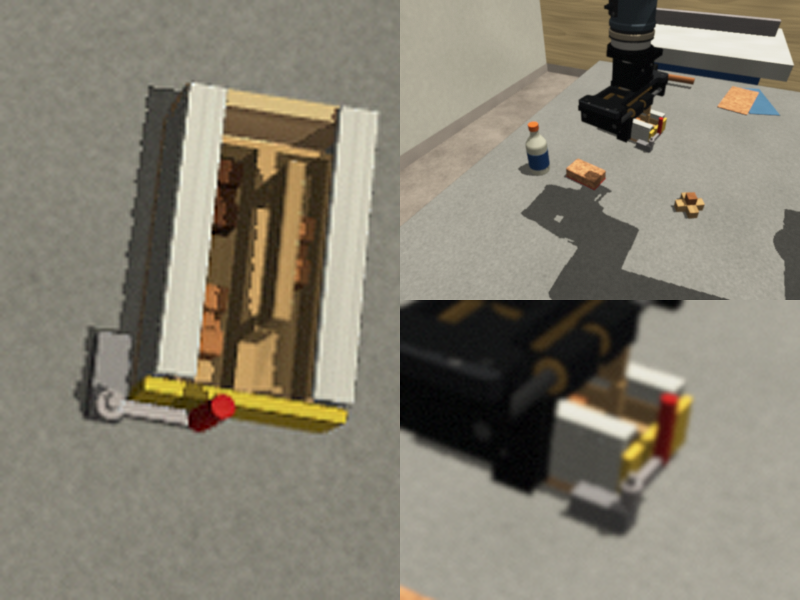

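The top view shows the latch arm lying parallel across the yellow plate. The knob is at (478,308) against an expected (478,307), and the stop was felt at 10 N. The blocks are in the tray and the other objects are unmoved.

```bash
python3 -c "
from rig import bot
print(bot.hand_in())"
```

```text
the job is handed in; nothing more can be done
None
```

The tray is turned end for end with its blocks still in it, fully home in the rails, and the latch is swung shut to its stop across the yellow front; I handed the job in at about 21 s of the 61 s allowed, and no verdict came back.

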